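# Index the tube-mixing wheel and lock it

## Task

Turn the hand-driven mixing wheel by its pegs until the red tube clip, which starts out of sight down between the covers, stands at the very top. Then swing the black-balled lever on the wheel's right in towards the wheel until its brass tooth sits fully home between two pegs, so that the wheel is locked with the red clip up, and leave the bottles and glassware round about undisturbed.

Things in the scene. Friction and masses are not known exactly. Their poses are not given: they have to be found in the camera images.
- stand: Fixed stand of the wheel: grey base 110 x 290 mm; white covers (inner faces x = -36, +36 mm) and a left end wall hide the wheel's lower half, up to 127 mm high. Origin on the worktop below the wheel's middle; z up; x along the axle, away from the robot at yaw 0; y to the left seen from the front. Axle along x through (0, 0, 125 mm).
- wheel (a joint): Wheel angle, rad. 0 (or a multiple of 2 pi): red clip at the top. Grows clockwise as seen from the front (from -x), so at angle a the red clip is a clockwise from the top. Turns either way without stops, light friction (about 0.08 N m), stays where left. Pegs stand at 22.5, 67.5, 112.5 ... degrees from the red clip.
- red_clip (a point): The middle of the red clip on the wheel's rim, 85 mm from the axle.
- stand_top (a point): Fixed point where the red clip's middle is when the clip is exactly at the top: 85 mm straight above the axle.
- lever (a joint): Locking lever on the wheel's right, rad: 0 locked (fully in, upright), 0.5 fully released (leaning away from the wheel). Starts released (0.43 to 0.5), stays where left (friction about 0.22 N m). Pivots about an axis parallel to x at (0, -128, 30 mm) of the stand. Steel rod 14 mm thick with a black ball on top.
- lever_ball (a point): Centre of the black ball (30 mm diameter) on top of the lever; 192 mm above the worktop and at y = -140 mm of the stand when locked, about 172 mm high and near y = -210 mm when released.
- flask: Bystander: conical glass flask, 65 mm wide, 108 mm high, standing behind the wheel; origin at the middle of its foot.
- brown_bottle: Bystander: brown bottle with black cap, 54 mm wide, 95 mm high; origin at the middle of its foot.
- beaker: Bystander: clear beaker, 55 mm wide, 68 mm high; origin at the middle of its foot.
- dropper_bottle: Bystander: white dropper bottle, 42 mm wide, 143 mm high; origin at the middle of its foot.
- reagent_red_cap: Bystander: small white bottle with red cap, 26 mm wide, 73 mm high; origin at the middle of its foot.
- axle (a point): Centre of the wheel, on its axle. Grey disc 148 mm across, 30 mm thick, with eight dark round radial pegs 18 mm thick reaching 117 mm from the axle (round ends); between them on the rim eight tube clips, up to 87 mm from the axle, seven white, one red with a red stripe on the disc. A closed gripper fits between two pegs from above (gap about 60 mm).
- tooth_tip (a point): Tip of the brass cone (68 mm wide at its root, 32 mm at the tip, 32 mm long) on the lever at axle height, pointing at the axle. It clears the pegs above 0.4 rad of the lever; it goes home between two pegs only if the wheel is within about 0.2 rad of a multiple of 45 degrees, and then centres it; else it strikes a peg.

How it is judged:
On the way, in this order (a step that is already met when the one before it is completed fails the run):
1. the red clip stands at the top (within 24 mm), the wheel at rest, while the lever is still released (distance between red_clip and stand_top below 0.024 m and velocity of joint wheel between -0.1 and 0.1 rad/s and value of joint lever above 0.3 rad), for 0.2 s.
2. the lever is home and the red clip still at the top (value of joint lever below 0.06 rad and distance between red_clip and stand_top below 0.01 m), for 0.2 s.
At the end, for the whole second after the job is handed in: The red clip is within 10 mm of the top point, the lever within 0.06 rad of fully home, the wheel at rest (all of step 2 and velocity of joint wheel between -0.1 and 0.1 rad/s); the robot touches nothing.
It fails at once if a flask, bottle or beaker standing near is moved more than 30 mm (distance of any of flask, brown_bottle, beaker, dropper_bottle, reagent_red_cap from where it was at the start of the episode above 0.03 m).
It also fails if it takes over 48 s, if anything falls off the work surface, if the arm or the gripper's body presses on something with over 40 N, if the wrist force passes 120 N, or if a joint passes its speed limit or range.

## Robot

A 6-joint arm with a two-finger parallel gripper is mounted at the origin on a cart in front of the work surface, level with it; the furniture and walls round the work are solid. World frame = base frame: x ahead of the robot, y to its left, z up, the work surface at z = 0. Lengths are in m, angles in rad, forces in N, time in s.
With the tool pointing down it reaches from about 0.35 to 0.975 m from the base axis. Payload 7.1 kg.
Tool frame: the origin (TCP) lies where the fingers leave the gripper's body, on its centre line; the fingertips stand 80 mm ahead of it and the grasp point (between the pads) lies 61 mm ahead of it; z points along the fingers, y is the direction in which the jaws open and shut (so a half turn about z gives the same grasp; the last joint's range is limited). The gripper opens to 88 mm and grips with 3 to 60 N. Pads are 20 mm wide; open, the fingers measure 115 mm over their backs; the gripper's body (75 mm by 178 mm) begins 61 mm behind the grasp point.
Start: joints at [-1.309, 0.423, 1.63, -0, 1.089, -0.019], TCP at [0.173, -0.6, 0.303] pointing down, gripper open.
Joint ranges: [-3, 3], [-0.9, 2.11], [0.09, 2.58], [-1.31, 4.45], [0.11, 2.69], [-2.54, 2.54]. Speed limits (rad/s): [2.39, 2.39, 3.01, 3.14, 3.14, 3.14].

## Interface

Orientations are given as a unit quaternion [w, x, y, z].
In Python, from workcell import ctrl gives the robot as it stands.
- The arm moves only by the shell command python3 -m inch 'ROWS' [OPENING]. ROWS is JSON, a list of rows, each a list of 2 entries, a list of its own where there are three numbers: the shift along the tool's x, y, z in m, then the turn about the tool's z in rad. A call has 1 to 10 rows; each row shifts and turns the commanded pose from where the row before left it, along the tool's axes as they then stand; what a row does not reach is not made up. A row lasts 1/8 s, in which the tool goes at most 62.5 mm and 10.7 degrees, less where a joint would pass 70% of its speed; a pose out of reach is approached as far as the arm can. A call with a gripper value outside its range is refused whole. OPENING is the closure, from -1 (fully open) to 1 (shut), set as the call begins (- or left out, the last holds). The fingers move at their own pace and stop on an object; the grip force is fixed at half the most. Time passes only in rows, so rows that do not move let the fingers close. It gives the time, the measured TCP pose, the force and the opening at its end, in the units of the state.
- ctrl.observe(): the state, without advancing time (a new reading comes with each control period).
- ctrl.grab_frame(name): name is "side" or "top" or "wrist"; returns (picture, depth): 480x640x3 uint8, blue, green, red; 480x640 float32, m along the optical axis (not along the pixel's ray), 0 where there is no reading.
- ctrl.camera_info(name): a dict with "vertical_fov" (degrees; the focal length in pixels is half the picture's height over the tangent of half this angle, whatever the lens; pixels are square), "cx", "cy" (the principal point, pixels), "extrinsics" (4x4, takes a point from camera to world coordinates). Camera axes: x right, y up, looking along -z (the intrinsics and any distortion apply to the point x, -y, -z); pixel columns grow to the right and rows downward; lengths in m; the calibration is good to about 2 mm. A picture is of the moment at which its call begins: read the wrist's pose just before it. camera_info takes no time and is no camera call; for the wrist camera it gives the pose at the moment of the call.
- ctrl.sign_off(): hands the job in, once; it reports no verdict.
Trained networks look in the newest picture that a camera, given by its name, has taken for a name from the list of things; names that differ only in an ending like _2 or _b are one class to them, and where a whole thing is asked for, a point or a joint stands for the part that bears it (a point fixed in the world has none). Each returns a list of dicts, best first, with "score" (0 to 1); they miss things now and then, are a little off and sometimes report something else, mostly with a low value. They report only what shows in the picture. A call takes as long as a camera call.
- ctrl.cut_out(camera, target): "region" (480x640 bool, what is visible of it) and "position" ([column, row] in pixels, amid what is visible of it).
The state is a dict: "time_s": time; "qpos": joint angles; "dq": joint speeds; "tau": joint torques, N m; "tcp_pos": TCP position; "eef_rot": TCP orientation; "ft_force": force on the tool from outside, world axes, zero at the start; "moment": the same for the moment, N m; "width": finger opening in m.
Only numpy, scipy, OpenCV 4.12 (cv2) and the standard library are available. Lean on these libraries where they do the work, as an engineer would, in place of code of your own. Each camera call takes 0.05 s, during which the arm holds its last target.

## Working session

There is one attempt and no reset: what is moved stays moved. The work goes in short steps, Python scripts to look and compute and a shell command to move; the robot and the scene stay as the last step left them, time stands still between calls to the robot, and variables do not carry over. Pictures are saved under pics/ and viewed, and the job is handed in when it is done.

```bash
mkdir -p pics; ls; cat > h.py <<'E'
import numpy as np, cv2
from workcell import ctrl
def grab(n,f):
    p,d=ctrl.grab_frame(n); cv2.imwrite('pics/'+f,p); return p,d
def px2w(n,u,v,d,info=None):
    i=info or ctrl.camera_info(n); f=240/np.tan(np.radians(i['vertical_fov'])/2)
    c=np.array([(u-i['cx'])/f*d,-(v-i['cy'])/f*d,-d,1]); return (np.array(i['extrinsics'])@c)[:3]
E
python3 - <<'E'
from h import *
for n in ['side','top','wrist']:
    i=ctrl.camera_info(n); print(n,{k:(np.round(v,3).tolist() if not isinstance(v,str) else v) for k,v in i.items()})
    grab(n,n+'0.png')
s=ctrl.observe(); print(s)
E
```

```text
pics
side {'vertical_fov': 44.839, 'cx': 319.728, 'cy': 238.044, 'extrinsics': [[0.857, 0.403, -0.321, 0.339], [-0.515, 0.659, -0.548, -0.707], [-0.009, 0.635, 0.773, 0.885], [0.0, 0.0, 0.0, 1.0]]}
top {'vertical_fov': 44.208, 'cx': 311.984, 'cy': 238.538, 'extrinsics': [[-0.002, 0.982, -0.186, 0.468], [-1.0, -0.004, -0.009, -0.182], [-0.01, 0.186, 0.982, 1.088], [0.0, 0.0, 0.0, 1.0]]}
wrist {'vertical_fov': 62.352, 'cx': 315.045, 'cy': 241.1, 'extrinsics': [[0.277, 0.918, 0.282, 0.252], [-0.961, 0.266, 0.08, -0.577], [-0.001, -0.293, 0.956, 0.384], [0.0, 0.0, 0.0, 1.0]]}
{'time_s': 0.15, 'qpos': array([-1.30899979e+00,  4.23680034e-01,  1.63049892e+00, -1.46383260e-05,
        1.08857941e+00, -1.90338415e-02]), 'dq': array([-0.0005875 , -0.00093515, -0.00135853, -0.0011455 , -0.00046414,
       -0.0004668 ]), 'tau': array([ 6.97459268e-05, -5.44982958e+01, -2.73918736e+01,  6.44593150e-02,
        2.03996716e-02, -8.80732705e-05]), 'tcp_pos': array([ 0.17313705, -0.60019659,  0.30207711]), 'eef_rot': array([-5.77782826e-04,  9.90157331e-01,  1.39957569e-01, -7.70091502e-05]), 'ft_force': array([0.2487333 , 0.1620294 , 0.73652265]), 'moment': array([-0.03733057,  0.00039236,  0.0271442 ]), 'width': 0.08756027044451685}
```

View pics/side0.png

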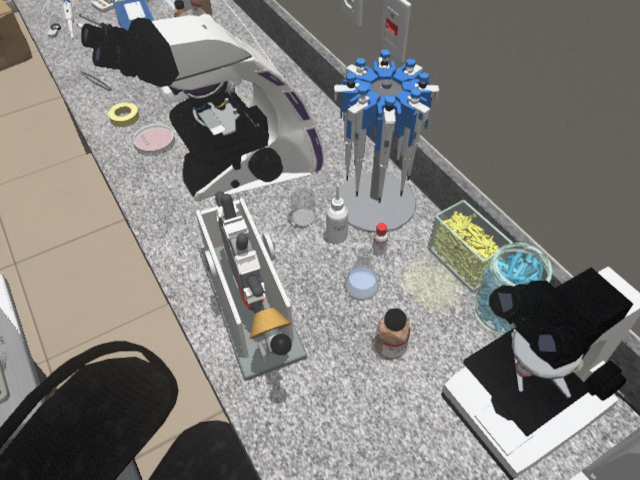

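View pics/top0.png

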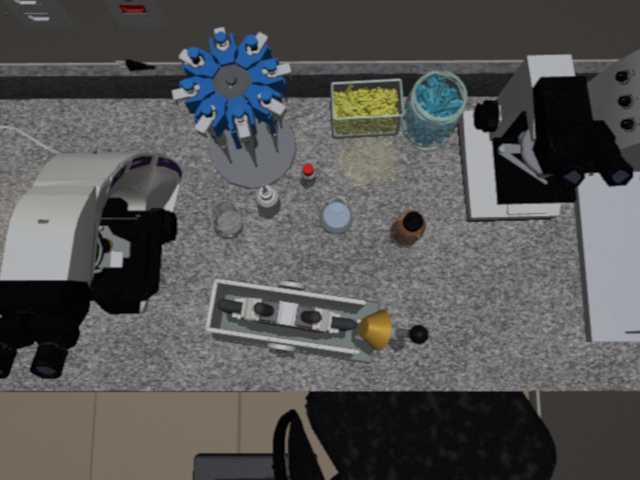

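```bash
python3 - <<'E'
from h import *
for n in ['side','top']:
    p,d=grab(n,n+'1.png'); np.save(n+'d.npy',d)
    for t in ['wheel','stand','lever','lever_ball','axle','tooth_tip','flask','brown_bottle','beaker','dropper_bottle','reagent_red_cap']:
        r=ctrl.cut_out(n,t)
        for q in r[:1]:
            u,v=q['position']; dd=d[q['region']]; dd=dd[dd>0]
            m=np.median(dd) if len(dd) else 0
            print(n,t,round(q['score'],2),np.round([u,v]),q['region'].sum(),np.round(px2w(n,u,v,m),3))
E
```

```text
side wheel 0.91 [241. 256.] 3053 [ 0.513 -0.169  0.173]
side stand 0.6 [242. 290.] 11326 [ 0.502 -0.175  0.096]
side lever 0.88 [272. 330.] 1363 [ 0.499 -0.293  0.14 ]
side lever_ball 0.71 [274. 330.] 1320 [ 0.501 -0.294  0.141]
side axle 0.91 [249. 288.] 11383 [ 0.512 -0.179  0.097]
side tooth_tip 0.57 [270. 332.] 1375 [ 0.496 -0.293  0.138]
side flask 0.92 [364. 278.] 1294 [ 0.706 -0.231  0.046]
side brown_bottle 0.85 [394. 334.] 1398 [ 0.677 -0.36   0.068]
side beaker 0.89 [303. 204.] 945 [ 0.707 -0.018  0.042]
side dropper_bottle 0.55 [336. 221.] 895 [ 0.728 -0.105  0.064]
side reagent_red_cap 0.85 [381. 237.] 364 [ 0.785 -0.172  0.049]
top wheel 0.71 [283. 313.] 2830 [ 0.524 -0.13   0.188]
top stand 0.87 [299. 322.] 11625 [ 0.513 -0.151  0.117]
top lever 0.56 [384. 329.] 1522 [ 0.501 -0.285  0.148]
top lever_ball 0.77 [384. 332.] 1561 [ 0.496 -0.286  0.147]
top axle 0.83 [296. 323.] 11617 [ 0.512 -0.146  0.117]
top tooth_tip 0.59 [380. 333.] 1477 [ 0.495 -0.279  0.148]
top flask 0.71 [333. 214.] 931 [ 0.712 -0.21   0.043]
top brown_bottle 0.84 [406. 227.] 912 [ 0.679 -0.336  0.075]
top beaker 0.86 [228. 217.] 816 [ 0.711 -0.017  0.025]
top dropper_bottle 0.93 [270. 201.] 575 [ 0.727 -0.098  0.079]
top reagent_red_cap 0.78 [307. 175.] 263 [ 0.782 -0.164  0.053]
```

```bash
cat > fit.py <<'E'
from h import *
def cloud(n,d):
    i=ctrl.camera_info(n); v,u=np.mgrid[0:480,0:640]; f=240/np.tan(np.radians(i['vertical_fov'])/2)
    P=np.stack([(u-i['cx'])/f*d,-(v-i['cy'])/f*d,-d,np.ones_like(d)],-1)@np.array(i['extrinsics']).T
    return P[...,:3]
E
python3 - <<'E'
from fit import *
s=cv2.imread('pics/side1.png'); t=cv2.imread('pics/top1.png')
cv2.imwrite('pics/sz.png',cv2.resize(s[185:385,180:320],None,fx=4,fy=3,interpolation=cv2.INTER_CUBIC)[:600])
cv2.imwrite('pics/tz.png',cv2.resize(t[270:370,200:440],None,fx=3.3,fy=3.3,interpolation=cv2.INTER_CUBIC))
for n,im in [('side',s),('top',t)]:
    d=np.load(n+'d.npy'); P=cloud(n,d)
    ok=(d>0)
    box=ok&(P[...,0]>.42)&(P[...,0]<.62)&(P[...,1]>-.36)&(P[...,1]<.05)
    # covers' top edges
    m=box&(abs(P[...,2]-.127)<.006)&(im.min(-1)>150)
    Q=P[m]; print(n,'cover',m.sum())
    r=cv2.minAreaRect(Q[:,:2].astype(np.float32)*1000); print(r, np.round(cv2.boxPoints(r)))
    # base
    m2=box&(abs(P[...,2]-np.float32(.012))<.01)
    print('base z hist',np.histogram(P[box][:,2],bins=np.arange(-.005,.26,.01)))
    b=box&(im.max(-1)<45)&(P[...,2]>.14)&(P[...,1]<-.29)
    Q=P[b]; print('ball',b.sum(),Q.mean(0),Q[:,2].max())
    if b.sum()>10:
        from scipy.optimize import least_squares
        f=least_squares(lambda c:np.linalg.norm(Q-c,axis=1)-.015,Q.mean(0)-[0,0,.01],loss='soft_l1',f_scale=.002); print('ballfit',f.x)
E
```

```text
side cover 1103
((521.613037109375, -154.8180389404297), (298.9459228515625, 106.00619506835938), 78.39862060546875) [[ 440. -291.]
 [ 543. -312.]
 [ 604.  -19.]
 [ 500.    2.]]
base z hist (array([11965,  1353,  1940,   189,   245,   195,   184,   227,   265,
         353,   308,   436,   762,  1188,   393,   712,   287,   414,
         556,   387,   365,   225,   115,   168,    15,     0]), array([-0.005,  0.005,  0.015,  0.025,  0.035,  0.045,  0.055,  0.065,
        0.075,  0.085,  0.095,  0.105,  0.115,  0.125,  0.135,  0.145,
        0.155,  0.165,  0.175,  0.185,  0.195,  0.205,  0.215,  0.225,
        0.235,  0.245,  0.255]))
ball 12 [ 0.48579481 -0.34744487  0.17439885] 0.17702207099097322
ballfit [ 0.49236738 -0.33599435  0.17231396]
top cover 1137
((524.0791625976562, -128.57948303222656), (251.20851135253906, 85.97409057617188), 81.34899139404297) [[ 463. -246.]
 [ 548. -259.]
 [ 585.  -11.]
 [ 500.    2.]]
base z hist (array([13117,  1256,  2750,   121,   164,   107,   101,   117,   150,
         138,   154,   161,   765,  1498,   496,   801,   246,   459,
         661,   434,   570,   215,    83,   205,    34,     0]), array([-0.005,  0.005,  0.015,  0.025,  0.035,  0.045,  0.055,  0.065,
        0.075,  0.085,  0.095,  0.105,  0.115,  0.125,  0.135,  0.145,
        0.155,  0.165,  0.175,  0.185,  0.195,  0.205,  0.215,  0.225,
        0.235,  0.245,  0.255]))
ball 267 [ 0.49199287 -0.3333486   0.18252756] 0.18903385095485536
ballfit [ 0.49229773 -0.33492084  0.17175312]
```

```bash
sleep 0
```

```text
(no output)
```

View pics/sz.png

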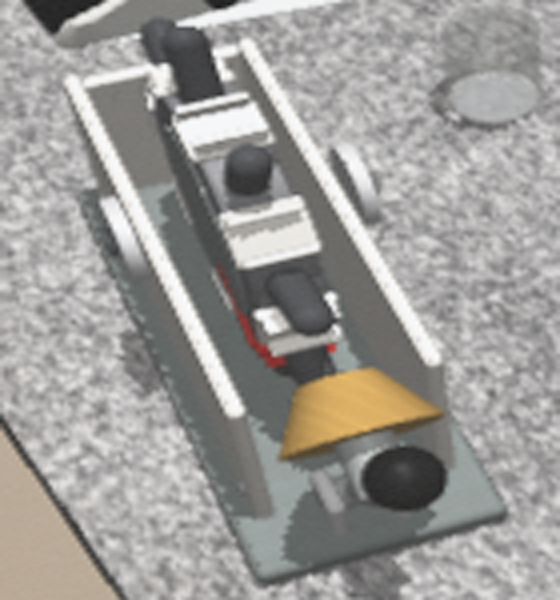

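View pics/tz.png

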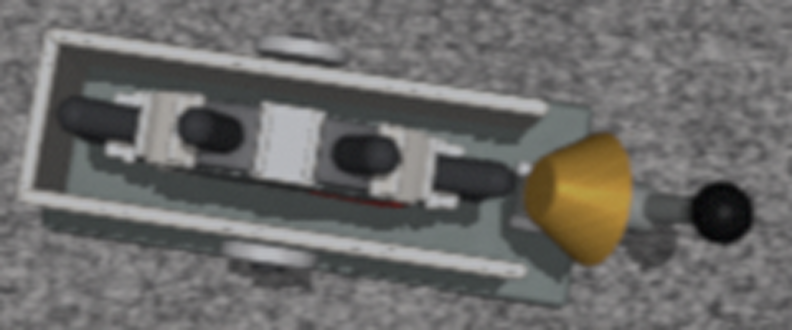

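```bash
cat >> fit.py <<'E'
def stand(P,o,yaw):
    c,s=np.cos(yaw),np.sin(yaw); D=P-np.array([o[0],o[1],0]); 
    return np.stack([c*D[...,0]+s*D[...,1],-s*D[...,0]+c*D[...,1],D[...,2]],-1)
def plot(o,yaw,fn,names=('side','top'),imgs=None,deps=None):
    K=2.4; W=np.full((600,800,3),60,np.uint8)
    for k,n in enumerate(names):
        im=imgs[k];d=deps[k]; P=stand(cloud(n,d),o,yaw)
        m=(d>0)&(abs(P[...,0])<.03)&(abs(P[...,1])<.25)&(P[...,2]<.26)&(P[...,2]>.02)
        Q=P[m];C=im[m]
        for q,c in zip(Q,C):
            cv2.circle(W,(int(400-q[1]*1000*K*.8),int(560-q[2]*1000*K*.8)),2,[int(x) for x in c],-1)
    for r in (85,117): cv2.circle(W,(400,int(560-125*K*.8)),int(r*K*.8),(0,255,255),1)
    for a in range(0,360,45):
        a=np.radians(a); cv2.line(W,(400,320),(int(400+230*np.sin(a)),int(320-230*np.cos(a))),(255,255,0),1)
    cv2.imwrite(fn,W)
E
python3 - <<'E'
from fit import *
s=cv2.imread('pics/side1.png'); t=cv2.imread('pics/top1.png')
d1,d2=np.load('sided.npy'),np.load('topd.npy')
plot((.523,-.127),np.radians(-8.2),'pics/w0.png',imgs=[s,t],deps=[d1,d2])
P=stand(cloud('top',d2),(.523,-.127),np.radians(-8.2))
for n,d,im in (('top',d2,t),('side',d1,s)):
    P=stand(cloud(n,d),(.523,-.127),np.radians(-8.2))
    for sg in (1,-1):
        m=(d>0)&(abs(P[...,2]-.126)<.004)&(abs(P[...,0]-sg*.038)<.012)&(abs(P[...,1])<.09)&(im.min(-1)>140)
        Q=P[m]; print(n,sg,len(Q),np.polyfit(Q[:,1],Q[:,0],1))
    m=(d>0)&(abs(P[...,2]-.126)<.004)&(abs(P[...,0])<.03)&(abs(P[...,1]-.14)<.03)&(im.min(-1)>140)
    print(n,'end wall y',np.median(P[m][:,1]),m.sum())
E
```

```text
top 1 408 [0.00852772 0.04124386]
top -1 437 [ 0.00880885 -0.03866786]
top end wall y 0.12181331397473597 5
side 1 352 [0.01027202 0.04007606]
side -1 388 [ 0.00891571 -0.03978512]
side end wall y nan 0
  return _methods._mean(a, axis=axis, dtype=dtype,
  ret = ret.dtype.type(ret / rcount)
```

View pics/w0.png

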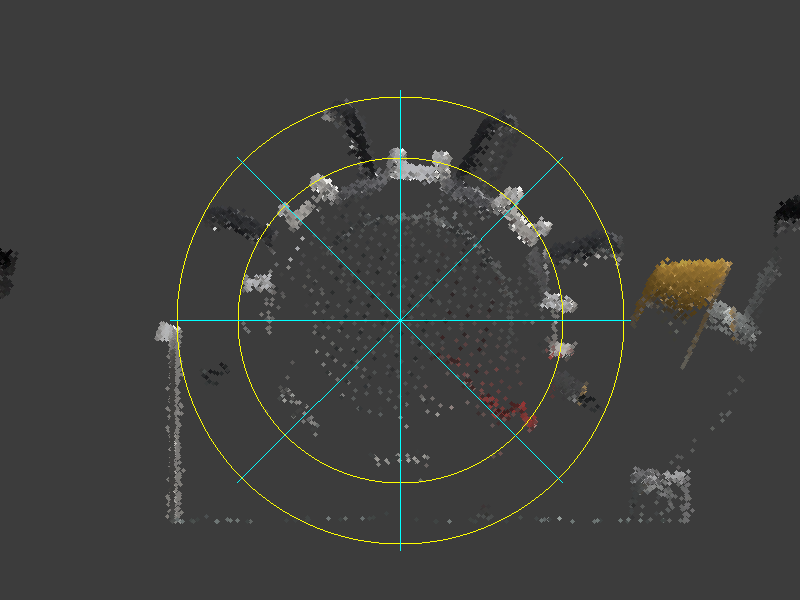

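```bash
cat >> fit.py <<'E'
from scipy.optimize import least_squares
def wheelfit(imgs,deps,o,yaw,names=('side','top'),d0=0.1,free=True):
    A=[]
    for n,im,d in zip(names,imgs,deps):
        P=stand(cloud(n,d),o,yaw); r=np.hypot(P[...,1],P[...,2]-.125)
        m=(d>0)&(abs(P[...,0])<.014)&(r>.092)&(r<.124)&(P[...,2]>.13)&(im.max(-1)<110)&(abs(P[...,1])<.122)
        A.append(P[m])
    A=np.vstack(A)
    def res(p):
        x,y,z=A[:,0]-p[1],-(A[:,1]-p[2]),A[:,2]-.125   # y to right
        best=np.full(len(A),1.)
        for k in range(8):
            a=p[0]+np.radians(22.5+45*k); s=y*np.sin(a)+z*np.cos(a); t=y*np.cos(a)-z*np.sin(a)
            s2=np.clip(s-.108,0,None); s2=np.where(s<0,1,s2)
            e=np.sqrt(t*t+x*x+s2*s2)-.009
            best=np.where(abs(e)<abs(best),e,best)
        if not free: best=np.r_[best,10*(p[1]),10*(p[2])]
        return best
    rs=[least_squares(res,[d,0,0],loss='soft_l1',f_scale=.002) for d in np.arange(-.35,.4,.1)]
    b=min(rs,key=lambda r:r.cost); return b.x,np.sqrt(np.mean(res(b.x)**2)),len(A)
E
python3 - <<'E'
from fit import *
s=cv2.imread('pics/side1.png'); t=cv2.imread('pics/top1.png')
d1,d2=np.load('sided.npy'),np.load('topd.npy')
o=(.5235,-.129);y=np.radians(-8.7)
for a in [([s,t],[d1,d2],('side','top')),([s],[d1],('side',)),([t],[d2],('top',))]: print(wheelfit(a[0],a[1],o,y,a[2]))
E
```

```text
(array([ 6.87092972e-02, -9.95553249e-05, -1.49748151e-03]), np.float64(0.0013496352402636639), 1270)
(array([ 0.0693754 , -0.00055789, -0.00208148]), np.float64(0.0010971736363747967), 568)
(array([ 0.06878951,  0.00033249, -0.0007835 ]), np.float64(0.0014279348996549032), 702)
```

```bash
cat > st.py <<'E'
from fit import *
O=(.5233,-.1305); YAW=np.radians(-8.7)
def st():
    s=ctrl.observe(); w,x,y,z=s['eef_rot']
    tx=np.array([1-2*(y*y+z*z),2*(x*y+w*z)]); 
    p=stand(np.array(s['tcp_pos']),O,YAW)
    print('t',round(s['time_s'],2),'stand xyz tcp',np.round(p,4),'tip Z',round(p[2]-.205,4),'toolx rel stand y deg',round(np.degrees(np.arctan2(tx[1],tx[0]))-90+8.7,2),'F',np.round(s['ft_force'],1),'w',round(s['width'],4),'q',np.round(s['qpos'],2))
if __name__=='__main__': st()
E
python3 -m inch '[[[0,0,-0.01],-0.163],[[0,0,-0.01],-0.163],[[0,0,-0.01],-0.163],[[0,0,-0.01],-0.163],[[0,0,-0.01],-0.163],[[0,0,-0.01],-0.163],[[0,0,-0.01],-0.163],[[0,0,0],0]]' 1; python3 st.py
```

```text
time_s: 2.35
tcp_pos: [0.1733, -0.6008, 0.3734]
eef_rot: [0.001, 0.758, 0.652, -0.0]
ft_force: [-0.2, -0.3, 0.3]
width: 0.0111
t 2.35 stand xyz tcp [-0.2748 -0.5179  0.3734] tip Z 0.1684 toolx rel stand y deg 0.08 F [-0.2 -0.3  0.3] w 0.0111 q [-1.31  0.35  1.56 -0.    1.22 -1.16]
```

```bash
python3 -m inch '[[[0.048,0.030,0],0],[[0.048,0.030,0],0],[[0.048,0.030,0],0],[[0.048,0.030,0],0],[[0.048,0.030,0],0],[[0.048,0.030,0],0],[[0.048,0.030,0],0],[[0.048,0.030,0],0],[[0.048,0.030,0],0],[[0.009,0.005,0],0]]' 1; python3 st.py
```

```text
time_s: 3.6
tcp_pos: [0.5121, -0.2028, 0.3721]
eef_rot: [-0.0, 0.758, 0.653, 0.0]
ft_force: [-0.3, -0.4, -0.9]
width: 0.0009
t 3.6 stand xyz tcp [-1.000e-04 -7.320e-02  3.721e-01] tip Z 0.1671 toolx rel stand y deg 0.18 F [-0.3 -0.4 -0.9] w 0.0009 q [-0.4   0.24  1.73  0.    1.18 -0.25]
```

```bash
python3 -m inch '[[[0,0,0.041],0],[[0,0,0.042],0],[[0,0,0],0]]' 1; python3 st.py;  python3 -m inch '[[[0.012,0,-0.002],0],[[0.012,0,-0.002],0],[[0.012,0,-0.002],0],[[0.012,0,-0.002],0],[[0.012,0,-0.001],0],[[0.010,0,0],0],[[0.010,0,0],0],[[0.008,0,0],0],[[0.004,0,0],0],[[0,0,0],0]]' 1; python3 st.py
python3 - <<'E'
from st import *
s,d1=grab('side','side2.png'); t,d2=grab('top','top2.png')
plot(O,YAW,'pics/w2.png',imgs=[s,t],deps=[d1,d2]); print(wheelfit([s,t],[d1,d2],O,YAW,free=False))
E
```

```text
time_s: 3.98
tcp_pos: [0.5084, -0.2051, 0.2868]
eef_rot: [-0.003, 0.759, 0.652, -0.002]
ft_force: [-0.4, -0.4, 0.9]
width: 0.0006
t 3.98 stand xyz tcp [-0.0035 -0.076   0.2868] tip Z 0.0818 toolx rel stand y deg 0.02 F [-0.4 -0.4  0.9] w 0.0006 q [-0.41  0.33  1.81 -0.    1.   -0.25]
time_s: 5.22
tcp_pos: [0.5243, -0.1139, 0.2985]
eef_rot: [-0.0, 0.758, 0.653, -0.0]
ft_force: [-0.6, 0.7, 0.1]
width: 0.0006
t 5.22 stand xyz tcp [-0.0016  0.0165  0.2985] tip Z 0.0935 toolx rel stand y deg 0.18 F [-0.6  0.7  0.1] w 0.0006 q [-0.24  0.3   1.83  0.    1.01 -0.09]
(array([-0.03018852, -0.0006912 , -0.01658795]), np.float64(0.0110563949797107), 853)
```

View pics/w2.png

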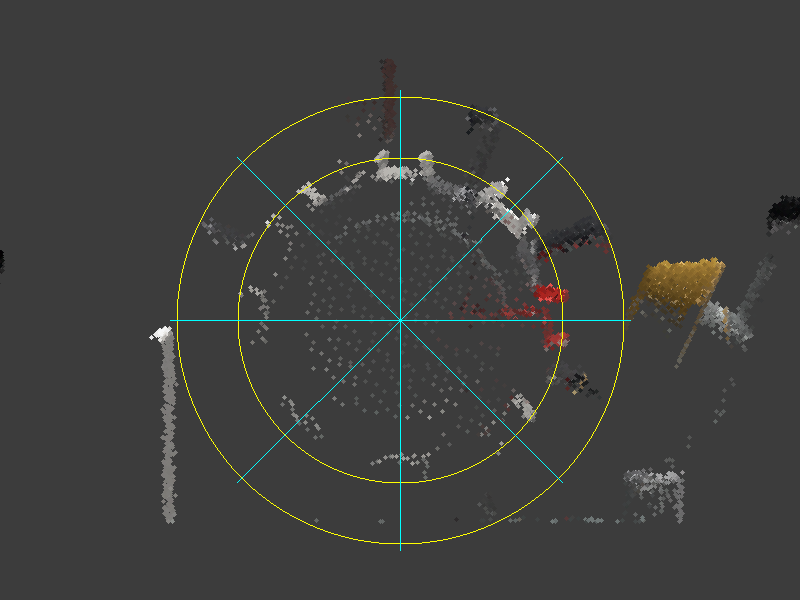

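View pics/side2.png

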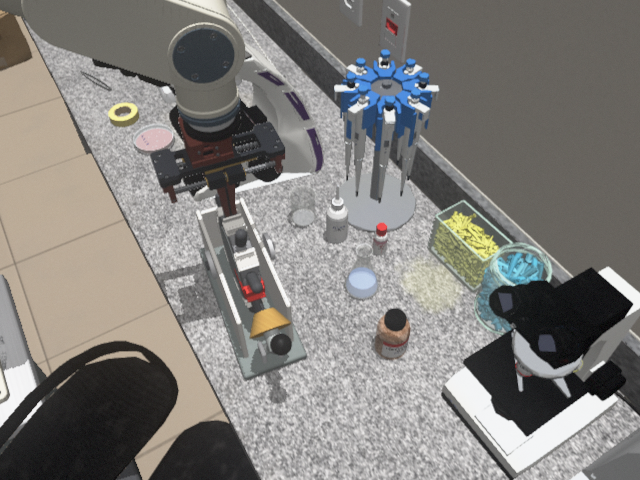

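The red clip has moved to the right, at 90° as predicted (red clip near pixel 253,290 in the side view). I'll repeat the stroke.

```bash
python3 -m inch '[[[-0.002,0,-0.035],0],[[-0.01,0.001,-0.02],0],[[-0.035,0,0],0],[[-0.035,0,0],0],[[-0.010,0,0.020],0],[[0,0,0.046],0],[[0,0,0],0]]' 1; python3 st.py;  python3 -m inch '[[[0.012,0,-0.002],0],[[0.012,0,-0.002],0],[[0.012,0,-0.002],0],[[0.012,0,-0.002],0],[[0.012,0,-0.001],0],[[0.010,0,0],0],[[0.010,0,0],0],[[0.008,0,0],0],[[0.004,0,0],0],[[0,0,0],0]]' 1; python3 st.py
python3 - <<'E'
from st import *
s,d1=grab('side','side3.png'); t,d2=grab('top','top3.png')
plot(O,YAW,'pics/w3.png',imgs=[s,t],deps=[d1,d2])
E
```

```text
time_s: 6.2
tcp_pos: [0.5097, -0.205, 0.285]
eef_rot: [-0.003, 0.758, 0.652, -0.001]
ft_force: [0.9, -0.4, 0.2]
width: 0.0004
t 6.2 stand xyz tcp [-0.0021 -0.0757  0.285 ] tip Z 0.08 toolx rel stand y deg 0.11 F [ 0.9 -0.4  0.2] w 0.0004 q [-0.4   0.34  1.81  0.    1.   -0.25]
time_s: 7.45
tcp_pos: [0.5252, -0.1141, 0.2966]
eef_rot: [-0.0, 0.758, 0.653, -0.0]
ft_force: [-0.3, -0.1, -0.1]
width: 0.0004
t 7.45 stand xyz tcp [-0.0006  0.0165  0.2966] tip Z 0.0916 toolx rel stand y deg 0.18 F [-0.3 -0.1 -0.1] w 0.0004 q [-0.24  0.3   1.83  0.    1.01 -0.09]
```

View pics/w3.png

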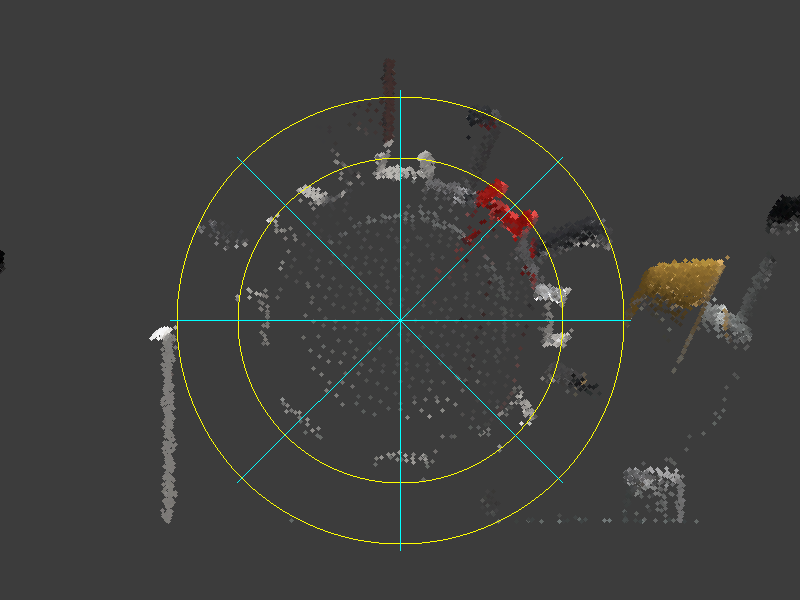

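Red is now at 45° to the right. One more stroke will do it, then I retract straight up and look.

```bash
python3 -m inch '[[[-0.002,0,-0.035],0],[[-0.01,0.000,-0.02],0],[[-0.035,0,0],0],[[-0.035,0,0],0],[[-0.010,0,0.020],0],[[0,0,0.045],0],[[0,0,0],0]]' 1; python3 st.py;  python3 -m inch '[[[0.012,0,-0.002],0],[[0.012,0,-0.002],0],[[0.012,0,-0.002],0],[[0.012,0,-0.002],0],[[0.012,0,-0.001],0],[[0.010,0,0],0],[[0.010,0,0],0],[[0.008,0,0],0],[[0.004,0,0],0],[[0,0,0],0]]' 1; python3 -m inch '[[[-0.003,0,0],0],[[-0.003,0,-0.035],0],[[0,0,-0.035],0],[[-0.05,0,0],0],[[-0.05,0,0],0],[[-0.05,0,0],0],[[-0.05,0,0],0],[[-0.05,0,0],0],[[0,0,0],0]]' 1; python3 st.py
python3 - <<'E'
from st import *
s,d1=grab('side','side4.png'); t,d2=grab('top','top4.png')
plot(O,YAW,'pics/w4.png',imgs=[s,t],deps=[d1,d2]); print(wheelfit([s,t],[d1,d2],O,YAW))
E
```

```text
time_s: 8.43
tcp_pos: [0.5097, -0.205, 0.284]
eef_rot: [-0.003, 0.758, 0.652, -0.001]
ft_force: [0.2, -0.1, 1.2]
width: 0.0004
t 8.43 stand xyz tcp [-0.0021 -0.0757  0.284 ] tip Z 0.079 toolx rel stand y deg 0.11 F [ 0.2 -0.1  1.2] w 0.0004 q [-0.4   0.34  1.81  0.    1.   -0.25]
time_s: 9.68
tcp_pos: [0.5252, -0.1141, 0.2956]
eef_rot: [-0.0, 0.758, 0.653, -0.0]
ft_force: [0.0, -0.2, -1.0]
width: 0.0003
time_s: 10.8
tcp_pos: [0.4862, -0.3708, 0.3654]
eef_rot: [0.0, 0.759, 0.651, -0.0]
ft_force: [0.1, 0.7, -0.0]
width: 0.0006
t 10.8 stand xyz tcp [-3.000e-04 -2.431e-01  3.654e-01] tip Z 0.1604 toolx rel stand y deg -0.08 F [ 0.1  0.7 -0. ] w 0.0006 q [-0.67  0.34  1.6  -0.    1.2  -0.52]
(array([0.0003239 , 0.00017411, 0.00060558]), np.float64(0.004780977914819658), 811)
```

View pics/w4.png

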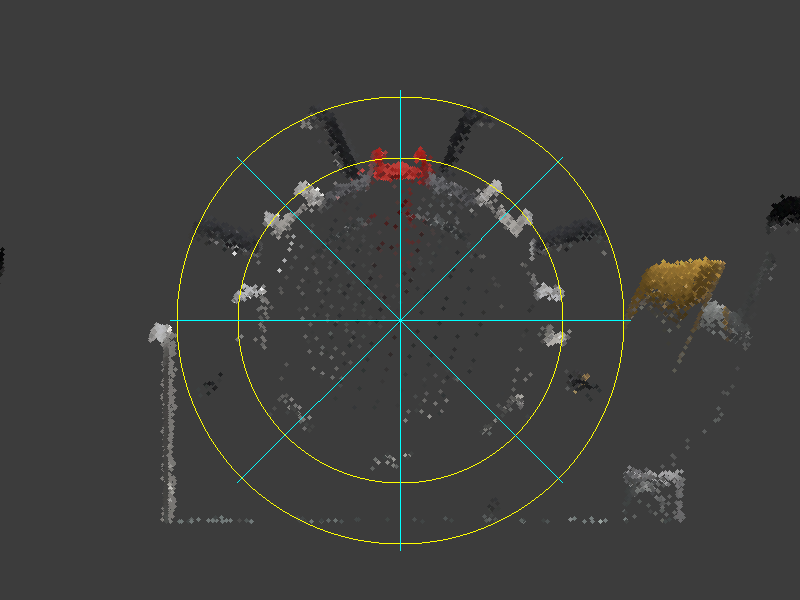

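View pics/top4.png

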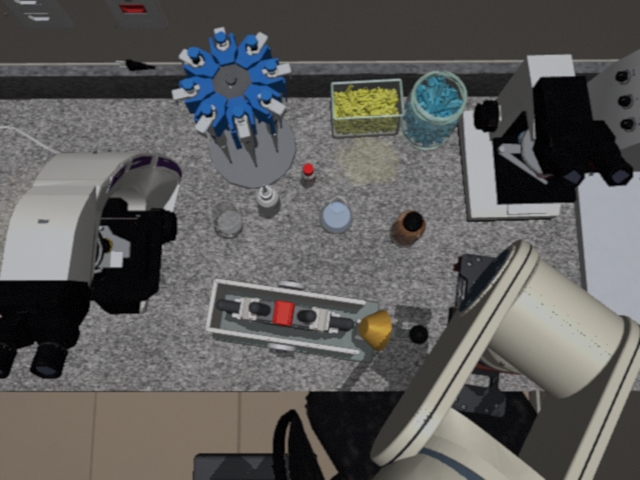

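Red clip stands at the top (top view pixel 284,313; fitted angle ≈0), lever still released, bottles unmoved. Next is the lever: lower beside the ball and push it in.

```bash
python3 -m inch '[[[-0.002,0,0.04],0],[[0,0,0.04],0],[[0,0,0.04],0],[[0,0,0.008],0],[[0,0,0],0]]' 1; python3 st.py;  python3 -m inch '[[[0.010,0,0],0],[[0.010,0,-0.003],0],[[0.010,0,-0.003],0],[[0.010,0,-0.003],0],[[0.010,0,-0.003],0],[[0.008,0,-0.002],0],[[0.006,0,-0.002],0],[[0,0,0],0]]' 1; python3 st.py
python3 - <<'E'
from st import *
s,d1=grab('side','side5.png'); t,d2=grab('top','top5.png')
E
```

```text
time_s: 11.52
tcp_pos: [0.4874, -0.3689, 0.2382]
eef_rot: [-0.0, 0.757, 0.653, 0.0]
ft_force: [-0.5, -0.5, 0.2]
width: 0.0007
t 11.53 stand xyz tcp [ 0.0006 -0.2411  0.2382] tip Z 0.0332 toolx rel stand y deg 0.22 F [-0.5 -0.5  0.2] w 0.0007 q [-0.67  0.48  1.71  0.    0.95 -0.52]
time_s: 12.52
tcp_pos: [0.4964, -0.3054, 0.2534]
eef_rot: [-0.001, 0.758, 0.653, 0.0]
ft_force: [0.0, -0.4, -0.8]
width: 0.0006
t 12.53 stand xyz tcp [-2.000e-04 -1.770e-01  2.534e-01] tip Z 0.0484 toolx rel stand y deg 0.19 F [ 0.  -0.4 -0.8] w 0.0006 q [-0.57  0.42  1.76  0.    0.96 -0.42]
```

View pics/side5.png

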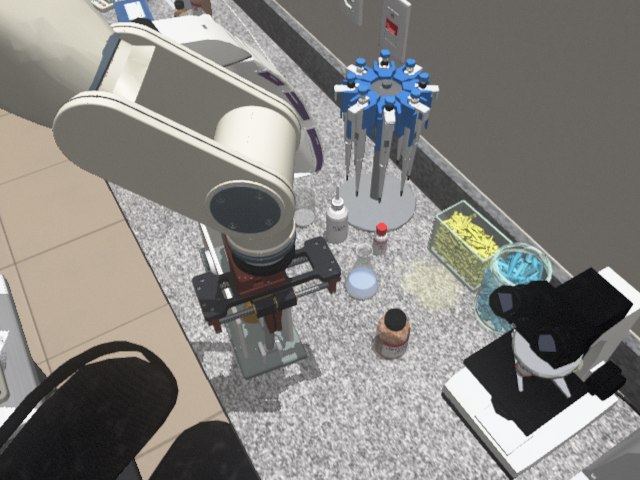

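The gripper hides the lever at (265,330), so I'll go on in small steps and watch the force.

```bash
for i in 1; do python3 -m inch '[[[0.005,0,-0.001],0],[[0.005,0,-0.001],0],[[0,0,0],0]]' 1; python3 st.py; done; python3 -m inch '[[[0.003,0,0],0],[[0,0,0],0]]' 1; python3 st.py;python3 -m inch '[[[0.003,0,0],0],[[0,0,0],0]]' 1; python3 st.py
```

```text
time_s: 13.0
tcp_pos: [0.498, -0.2959, 0.2557]
eef_rot: [-0.0, 0.758, 0.653, 0.0]
ft_force: [-0.3, 0.1, -0.0]
width: 0.0008
t 13.0 stand xyz tcp [ 0.     -0.1674  0.2557] tip Z 0.0507 toolx rel stand y deg 0.18 F [-0.3  0.1 -0. ] w 0.0008 q [-0.56  0.42  1.77  0.    0.96 -0.41]
time_s: 13.25
tcp_pos: [0.4982, -0.2948, 0.2559]
eef_rot: [0.001, 0.758, 0.653, -0.001]
ft_force: [-2.1, -8.5, -2.0]
width: 0.0002
t 13.25 stand xyz tcp [ 1.000e-04 -1.662e-01  2.559e-01] tip Z 0.0509 toolx rel stand y deg 0.2 F [-2.1 -8.5 -2. ] w 0.0002 q [-0.55  0.41  1.77 -0.    0.96 -0.4 ]
time_s: 13.5
tcp_pos: [0.4984, -0.294, 0.256]
eef_rot: [0.003, 0.757, 0.653, -0.002]
ft_force: [-5.5, -20.1, -4.5]
width: 0.0004
t 13.5 stand xyz tcp [ 1.000e-04 -1.654e-01  2.560e-01] tip Z 0.051 toolx rel stand y deg 0.23 F [ -5.5 -20.1  -4.5] w 0.0004 q [-0.55  0.41  1.77 -0.01  0.95 -0.4 ]
```

Firm stop at Y≈165 mm, which matches home. Backing off to look.

```bash
python3 -m inch '[[[-0.01,0,0],0],[[-0.03,0,0],0],[[-0.04,0,-0.03],0],[[-0.05,0,-0.03],0],[[-0.05,0,0],0],[[-0.05,0,0],0],[[0,0,0],0]]' 1; python3 st.py
python3 - <<'E'
from st import *
s,d1=grab('side','side6.png'); t,d2=grab('top','top6.png')
plot(O,YAW,'pics/w6.png',imgs=[s,t],deps=[d1,d2]); print(wheelfit([s,t],[d1,d2],O,YAW,free=False))
for n,im,d in (('side',s,d1),('top',t,d2)):
    P=stand(cloud(n,d),O,YAW); m=(d>0)&(im.max(-1)<50)&(P[...,2]>.165)&(P[...,2]<.215)&(abs(P[...,0])<.02)&(abs(P[...,1]+.14)<.022)
    Q=P[m]
    f=least_squares(lambda c:np.linalg.norm(Q-c,axis=1)-.015,Q.mean(0)-[0,0,.01],loss='soft_l1',f_scale=.002).x
    print(n,m.sum(),'ball',f,'lever',np.arctan2(-(f[1]+.128),f[2]-.03)-np.arctan2(.012,.162))
    for tt in ['flask','brown_bottle','beaker','dropper_bottle','reagent_red_cap']:
        r=ctrl.cut_out(n,tt)
        if r: print(tt,np.round(r[0]['position']))
E
```

```text
time_s: 14.38
tcp_pos: [0.4637, -0.5207, 0.3154]
eef_rot: [0.0, 0.759, 0.651, 0.0]
ft_force: [0.2, 1.1, 0.3]
width: 0.0006
t 14.38 stand xyz tcp [ 1.000e-04 -3.947e-01  3.154e-01] tip Z 0.1104 toolx rel stand y deg -0.03 F [0.2 1.1 0.3] w 0.0006 q [-0.86  0.52  1.45  0.    1.18 -0.71]
(array([-3.15565953e-03,  7.46788567e-05,  1.44641820e-04]), np.float64(0.003723051134855923), 895)<stdin>:7: RuntimeWarning: Mean of empty slice.
  ret = um.true_divide(
Traceback (most recent call last):
ValueError: Initial guess is outside of provided bounds
```

View pics/w6.png

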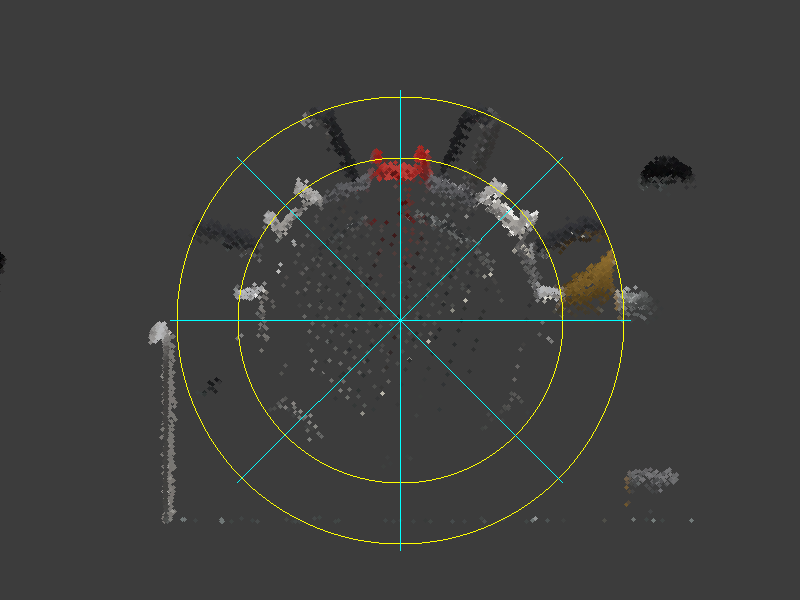

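View pics/side6.png

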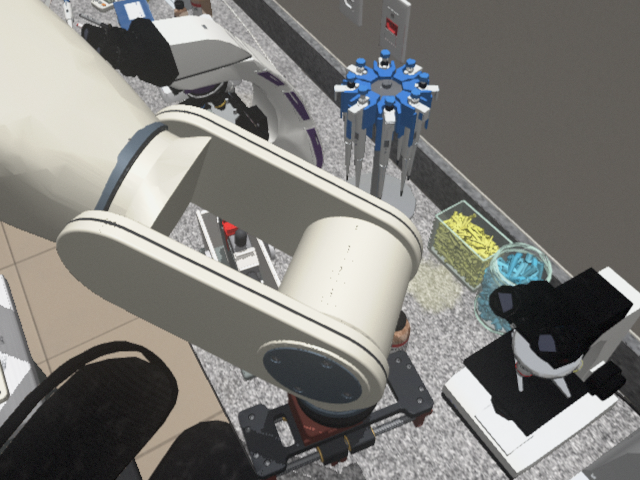

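```bash
python3 - <<'E'
from st import *
t,d=grab('top','top7.png')
P=stand(cloud('top',d),O,YAW); m=(d>0)&(t.max(-1)<60)&(P[...,2]>.165)&(P[...,2]<.215)&(abs(P[...,0])<.02)&(abs(P[...,1]+.14)<.022)
Q=P[m]
f=least_squares(lambda c:np.linalg.norm(Q-c,axis=1)-.015,Q.mean(0)-[0,0,.01],loss='soft_l1',f_scale=.002).x
print(m.sum(),'ball',f,'lever',np.arctan2(-(f[1]+.128),f[2]-.03)-np.arctan2(.012,.162))
for tt in ['flask','brown_bottle','beaker','dropper_bottle','reagent_red_cap','wheel']:
    r=ctrl.cut_out('top',tt)
    if r: print(tt,np.round(r[0]['position']))
E
```

```text
290 ball [ 0.00034657 -0.13911173  0.19216887] lever -0.005526471393315954
flask [334. 214.]
brown_bottle [408. 227.]
beaker [224. 214.]
dropper_bottle [270. 199.]
reagent_red_cap [308. 174.]
wheel [283. 312.]
```

View pics/top7.png

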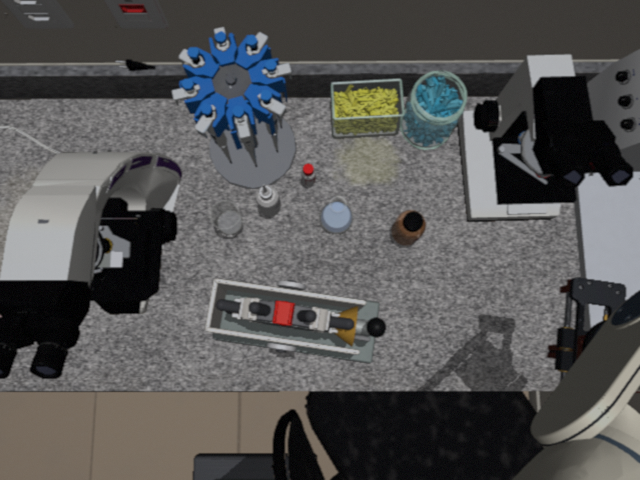

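```bash
python3 -c "
from workcell import ctrl
print(ctrl.sign_off())"
```

```text
the job is handed in; nothing more can be done
None
```

The wheel is locked with the red clip at the top, and I handed the job in about 14.5 s into the 48 s allowed.

- **Moves:** I turned the wheel about 139° counter-clockwise in three strokes, pushing the pegs with the closed gripper. Then I pushed the lever ball in until it met a hard stop, with about 20 N at the wrist.
- **Wheel:** a peg fit to the depth pictures gave an angle of about 0 rad before locking and −0.003 rad after. The red clip shows at the top.
- **Lever:** a ball fit in the last top view gave −0.006 rad, so it is home. The brass tooth shows seated between two pegs.
- **Bottles and glassware:** their positions in the top view are within about 5 pixels of the start. The largest shift was the beaker's, and I put it down to scatter in the network's reports.
- **Robot:** it stood clear of everything, with a force reading of about 1 N, which is noise level.

Two checks were limited. The side camera's view of the lever was blocked by the arm at the end, so the lever angle rests on the top view alone. The peg fit taken while the gripper was still among the pegs after the first stroke was poor (11 mm residual), so I judged that step and the next from the depth plots instead.

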